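Mock up the component layout on a bare board

TASK

Mock up the layout on the bare green board with parts from the kit tray: stand the heat sink midway between the transformer and the terminal block and put the fan centred on top of it, both square with the board; stand the tall capacitor directly behind the transformer (on the side away from the gold contacts), in line with it, leaving a clear gap of about 30 mm; and set the relay directly in front of the terminal block (towards the gold contacts), in line with it, again with a gap of about 30 mm, its long side parallel to the row of contacts. Everything ends upright, released and at rest, and the low capacitor and the ring choke stay where they are in the tray.

Things in the scene. Friction and masses are not known exactly. Their poses are not given: they have to be found in the camera images.
- board_top (a point): Bare green circuit board, 190 mm deep (own x) by 240 mm wide (own y), on a fixed grey plate; the point is the centre of its upper face, 12 mm above the bench. Own +x points from the front edge (the one with the row of gold contacts, on the robot's side) to the back edge; own +y points to the board's left seen from the robot; z up. It lies on either half of the bench.
- transformer_top (a point): Transformer soldered to the board: steel core with pale tape-wrapped coil, 44 x 44 mm, 40 mm high. The point is the centre of its top, 40 mm above the board's face. Axes parallel to the board's. It stands 80 mm to the left or to the right of the board's centre, on the board's own y axis (own x = 0).
- connector_top (a point): Grey screw terminal block soldered to the board: 46 mm long (own x, front to back), 20 mm wide (own y), 20 mm high, four screws on top. The point is the centre of its top, 20 mm above the board's face. Axes parallel to the board's. It stands 80 mm from the board's centre, on the side opposite to the transformer, on the same line (own x = 0).
- heatsink_mid (a point): Loose finned aluminium heat sink, 44 x 44 mm, 25 mm high, flat underside, about 90 g, fins upward along own x; square, so any quarter turn serves. It starts upright in the kit tray. The point is its centre, half-way up; z up at the start.
- fan_mid (a point): Loose black axial fan with a grey rotor, 40 x 40 mm, 20 mm high, about 30 g, lying flat in the kit tray; any quarter turn serves. The point is its centre, half-way up; z up at the start.
- tall_cap_mid (a point): Loose tall capacitor: dark upright cylinder with aluminium top, 25 mm diameter, 45 mm high, about 35 g, standing in the kit tray. The point is its centre, half-way up; z up at the start.
- relay_mid (a point): Loose white relay: rectangular block, 24 mm (own x) by 45 mm (own y, its long side), 26 mm high, about 45 g, standing in the kit tray; a half turn makes no difference. The point is its centre, half-way up; z up at the start.
- low_cap_mid (a point): Loose low, wide capacitor: dark cylinder with aluminium top, 34 mm diameter, only 20 mm high, standing in the kit tray; not needed, to be left where it is. The point is its centre, half-way up; z up at the start.
- tray: Mid-grey kit tray, 220 mm (own x) by 320 mm (own y), fixed, on the other half of the bench from the board: floor 3 mm and rim 9 mm above the bench. Origin: centre of its underside, on the bench. It holds the six loose parts in random places, 80 mm or more apart between centres.
- choke_mid (a point): Loose ring-shaped choke wound with copper, 41 mm diameter, 13 mm high, lying in the kit tray; not needed, to be left where it is. The point is its centre, half-way up; z up at the start.
There are look-alikes about, which are no part of the job. What is shaped like the part that bears heatsink_mid but pink, red or turquoise is not meant.

How it is judged:
At the end, for the whole second after the job is handed in: Heat sink within 12 mm of midway, fan on it within 9 mm; tall capacitor behind transformer, relay before terminal block: gaps 30 +-14 mm, 12 mm sideways. Square within 0.18 rad, upright within 0.1 rad, on the board, released, at rest; low capacitor and choke moved under 20 mm (x of heatsink_mid in the frame of board_top between -0.012 and 0.012 m and y of heatsink_mid in the frame of board_top between -0.012 and 0.012 m and z of heatsink_mid in the frame of board_top between 0.0095 and 0.0155 m and (angle between the x axis of heatsink_mid and the x axis of board_top, either way round below 0.18 rad or angle between the x axis of heatsink_mid and the y axis of board_top, either way round below 0.18 rad) and angle between each of heatsink_mid, fan_mid, tall_cap_mid, relay_mid's own z axis and vertical below 0.1 rad and horizontal distance between fan_mid and heatsink_mid below 0.009 m and z of fan_mid in the frame of heatsink_mid between 0.0195 and 0.0255 m and (angle between the x axis of fan_mid and the x axis of board_top, either way round below 0.18 rad or angle between the x axis of fan_mid and the y axis of board_top, either way round below 0.18 rad) and x of tall_cap_mid in the frame of transformer_top between 0.0505 and 0.0785 m and y of tall_cap_mid in the frame of transformer_top between -0.012 and 0.012 m and z of tall_cap_mid in the frame of board_top between 0.0195 and 0.0255 m and x of relay_mid in the frame of connector_top between -0.079 and -0.051 m and y of relay_mid in the frame of connector_top between -0.012 and 0.012 m and z of relay_mid in the frame of board_top between 0.01 and 0.016 m and angle between the y axis of relay_mid and the y axis of board_top, either way round below 0.18 rad and linear speed of each of heatsink, fan, tall_cap, relay below 0.01 m/s and distance of each of low_cap_mid, choke_mid from where it was at the start of the episode below 0.02 m); the robot touches nothing.
It fails at once if the low capacitor or the ring choke is carried off or knocked away (over 40 mm) (distance of any of low_cap_mid, choke_mid from where it was at the start of the episode above 0.04 m).
It also fails if it takes over 102 s, if anything falls off the work surface, if the arm or the gripper's body presses on something with over 40 N, if the wrist force passes 120 N, or if a joint passes its speed limit or range.

ROBOT

A 7-joint arm with a two-finger parallel gripper is mounted at the origin on the work surface. World frame = base frame: x ahead of the robot, y to its left, z up, the work surface at z = 0. Lengths are in m, angles in rad, forces in N, time in s.
With the tool pointing down it reaches from about 0.4 to 0.85 m from the base axis. Payload 10.4 kg.
Tool frame: the origin (TCP) lies on the mounting face of the last link; the fingertips stand r.tips_ahead ahead of it and the grasp point (between the pads) lies 164 mm ahead of it (r.tips_ahead is the distance from the TCP to the fingertips, in m); z points along the fingers, y is the line along which they close (so a half turn about z gives the same grasp; the last joint's range is limited). The gripper opens to 87 mm and grips with 3 to 60 N. Pads are 19 mm wide; open, the fingers measure 117 mm over their backs; the gripper's body (75 mm by 190 mm) begins 51 mm behind the grasp point.
Start: joints at [-1.141, 0.332, -0.065, 1.46, 0.022, 1.35, -0.088], TCP at [0.273, 0.562, 0.405] pointing down, gripper open.
Joint ranges: [-2.6, 2.6], [-0.5, 2.12], [-1.47, 1.34], [0.16, 2.42], [-1.27, 4.41], [0.06, 2.06], [-2.6, 2.6]. Speed limits (rad/s): [2.22, 2.22, 2.79, 2.79, 3.14, 3.14, 3.14].

INTERFACE

Orientations are given as a unit quaternion [x, y, z, w].
In Python, from bench import telemetry, imaging, job, r gives the robot as it stands.
- The arm moves only by the tool move_arm, never from a script. Its argument "steps" is a list of rows, each an object of numbers: "dx", "dy", "dz": the shift along the tool's x, y, z in cm; "spin": the turn about the tool's z in rad. In form: [{"dx": .., "dy": .., "dz": .., "spin": ..}, ...]. A call has 1 to 12 rows; each row shifts and turns the commanded pose from where the row before left it, along the tool's axes as they then stand; what a row does not reach is not made up. A row lasts 1/10 s, in which the tool goes at most 50 mm and 8.59 degrees, less where a joint would pass 70% of its speed; a pose out of reach is approached as far as the arm can. A call with a gripper value outside its range is refused whole. "claw" is the finger opening in cm, from 0 to 8.7, set as the call begins (left out, the last holds). The fingers move at their own pace and stop on an object; "squeeze" is the grip in N (left out, the last holds). Time passes only in rows, so rows that do not move let the fingers close. It gives the time, the measured TCP pose, the force, the opening and the grip force at its end, in the units of the state.
- telemetry.read_state(): the state, without advancing time (a new reading comes with each control period).
- imaging.camera(name): name is "side" or "top" or "wrist"; returns a dict with "img" (480x640x3 uint8, red, green, blue), "camera_matrix" (3x3 intrinsics, pixels), "D" ([k1, k2, p1, p2, k3] as OpenCV has them; the pictures are not rectified), "R" (3x3) and "t" (3): a world point X has camera coordinates R X + t. Camera axes: x right, y down, z forward; pixel columns grow to the right and rows downward; lengths in m; the calibration is good to about 2 mm. A picture is of the moment at which its call begins. There is no depth.
- job.close_job(): hands the job in; it is judged then, once.
The state is a dict: "time": time; "joint_positions": joint angles; "joint_vel": joint speeds; "joint_torque": joint torques, N m; "ee_pos": TCP position; "eef_rot": TCP orientation; "ft_force": force on the tool from outside, world axes, zero at the start; "torque": the same for the moment, N m; "width": finger opening in m; "grip_force": force on a finger pad.
Only numpy, scipy, OpenCV 4.12 (cv2) and the standard library are available. Lean on these libraries where they do the work, as an engineer would, in place of code of your own. Each camera call takes 0.05 s, during which the arm holds its last target. There are 200 camera calls.

## Working session

There is one attempt and no reset: what is moved stays moved. The work goes in short steps, Python scripts to look and compute and a tool call to move; the robot and the scene stay as the last step left them, time stands still between calls to the robot, and variables do not carry over. Pictures are saved under pics/ and viewed, at most 14 in all, crops included, and the job is handed in when it is done.

Besides the shell and the picture viewer there is one more tool, called after "Emit:" in YAML: its name, and indented under it one key for each argument. move_arm: Moves the arm, as the interface text tells. Its arguments: {"type":"object","properties":{"steps":{"type":"array","items":{"type":"object","properties":{"dx":{"type":"number"},"dy":{"type":"number"},"dz":{"type":"number"},"spin":{"type":"number"}}}},"claw":{"type":"number"},"squeeze":{"type":"number"}},"required":["steps"]}

```bash
mkdir -p pics
python3 - <<'E'
from bench import telemetry, imaging, job, r
import cv2
s=telemetry.read_state();print(s['time'],s['ee_pos'],s['eef_rot'],s['width'],r.tips_ahead)
for n in('top','side'):
    c=imaging.camera(n);cv2.imwrite(f'pics/{n}0.png',c['img'][:,:,::-1]);print(n,c['camera_matrix'],c['D'],c['R'],c['t'])
E
```

```text
0.0 [0.27334545 0.56191392 0.40393417] [ 2.24449603e-01  9.74485426e-01 -7.15506598e-04 -1.37904963e-04] 0.08705082008841558 0.1822
top [[564.95266163   0.         318.80564977]
 [  0.         564.95266163 241.31068008]
 [  0.           0.           1.        ]] [-0.11883794  0.          0.          0.          0.        ] [[-0.01264076 -0.99985095  0.01175999]
 [-0.99480064  0.01138659 -0.10120294]
 [ 0.10105395 -0.01297812 -0.99479629]] [-0.07167072  0.53733945  1.05200745]
side [[619.51990216   0.         318.10419292]
 [  0.         619.51990216 231.46522411]
 [  0.           0.           1.        ]] [-0.08656736  0.          0.          0.          0.        ] [[ 0.84736575 -0.53096698 -0.00673513]
 [-0.41592806 -0.65578426 -0.63004036]
 [ 0.33011383  0.53667594 -0.77653319]] [-0.4879157   0.21033638  1.05151068]
```

View pics/top0.png

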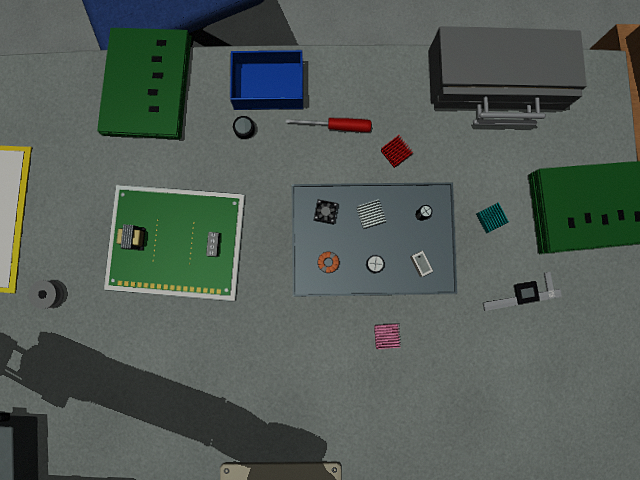

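View pics/side0.png

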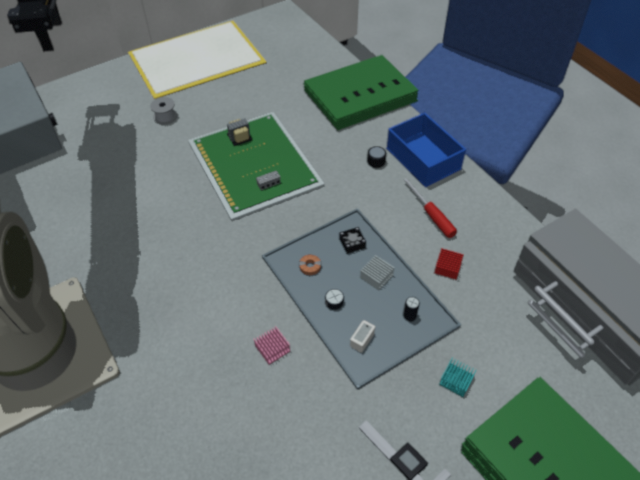

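The side view agrees with the top view. Top-view positions:
- **Board:** about (175,243), with the transformer at (131,237), the terminal block at (213,244) and the gold contacts at row 288.
- **Heat sink look-alikes:** grey finned (372,213), red (397,151), turquoise (492,217) and pink (387,335). I choose the grey one in the tray.
- **Tall capacitor:** (425,212). The low one is at (375,264), and a loose one lies on the bench at (244,127).
- **Other parts:** relay (422,263), fan (326,211), choke (328,262).

Next I check the choice in a close crop.

```bash
cat > h.py <<'E'
import numpy as np, cv2
from bench import telemetry, imaging, job, r
from scipy.spatial.transform import Rotation as Ro
def ray(c,uv,z):
    K,D,R,t=(np.array(c[k],float) for k in('camera_matrix','D','R','t'))
    p=cv2.undistortPoints(np.array(uv,float).reshape(-1,1,2),K,D)[:,0]
    d=np.c_[p,np.ones(len(p))]@R; o=-R.T@t
    return o+d*((z-o[2])/d[:,2])[:,None]
def proj(c,X):
    return cv2.projectPoints(np.array(X,float).reshape(-1,1,3),cv2.Rodrigues(np.array(c['R'],float))[0],np.array(c['t'],float),np.array(c['camera_matrix'],float),np.array(c['D'],float))[0][:,0]
def delta(target,yaw_closing=None):
    """cm steps in tool axes to bring grasp point to target (world), and spin to bring closing line to yaw (mod pi)"""
    s=telemetry.read_state();M=Ro.from_quat(s['eef_rot']).as_matrix();p=np.array(s['ee_pos'])+M[:,2]*.164
    d=M.T@(np.array(target)-p)*100
    y=np.arctan2(M[1,1],M[0,1]);sp=None
    if yaw_closing is not None: sp=-((yaw_closing-y+np.pi/2)%np.pi-np.pi/2)
    return np.round(d,2),sp,np.round(p,4),y
E
python3 - <<'E'
from h import *
c=imaging.camera('top');im=c['img'][:,:,::-1]
cv2.imwrite('pics/crop1.png',cv2.resize(im[180:305,100:460],None,fx=2.2,fy=2.2,interpolation=cv2.INTER_CUBIC))
g={'board':(175,243,.012),'trans':(131,236,.052),'conn':(213,244,.032),'hs':(372,213,.028),'fan':(326,211,.023),'tall':(425,211,.048),'relay':(422,263,.029),'low':(375,264,.023),'choke':(328,262,.016)}
for k,(u,v,z) in g.items(): print(k,ray(c,[u,v],z)[0].round(3))
w=imaging.camera('wrist');s=telemetry.read_state();M=Ro.from_quat(s['eef_rot']).as_matrix()
print(w['camera_matrix'],w['D']);R=np.array(w['R']);o=-R.T@w['t'];print('cam in tool',M.T@(o-s['ee_pos']),'R cam<-tool',(R@M).round(3));print(M.round(3))
cv2.imwrite('pics/w0.png',w['img'][:,:,::-1])
E
```

```text
board [0.538 0.202 0.012]
trans [0.548 0.277 0.052]
conn [0.533 0.124 0.032]
hs [ 0.59  -0.181  0.028]
fan [ 0.596 -0.093  0.023]
tall [ 0.59  -0.28   0.048]
relay [ 0.492 -0.275  0.029]
low [ 0.492 -0.185  0.023]
choke [ 0.497 -0.095  0.016]
[[337.42738841   0.         316.20276699]
 [  0.         337.42738841 236.16054995]
 [  0.           0.           1.        ]] [-0.00166135  0.          0.          0.          0.        ]
cam in tool [7.95879075e-02 3.10142780e-05 2.11957775e-02] R cam<-tool [[ 0.001  1.     0.001]
 [-0.958  0.001 -0.287]
 [-0.287 -0.001  0.958]]
[[-0.899  0.438 -0.   ]
 [ 0.438  0.899 -0.001]
 [-0.    -0.001 -1.   ]]
```

View pics/crop1.png

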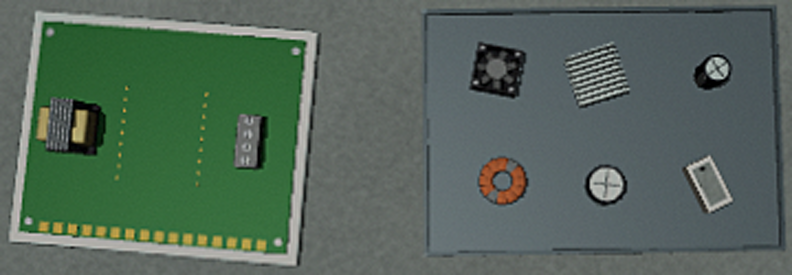

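View pics/w0.png

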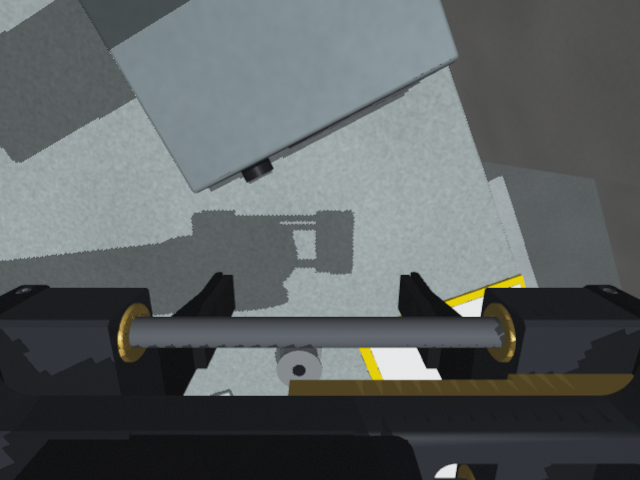

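The crop shows the grey finned heat sink at crop (598,73), the fan at (499,70), the tall capacitor at (713,70) with its long shadow and side, and the relay at (709,183). The low capacitor is at (606,185) and the choke at (503,181), so the choice is confirmed. The wrist view shows that its upper half, rows 0–270, is clear of the gripper.

```bash
cat > m.py <<'E'
from h import *
c=imaging.camera('top');im=c['img'];hsv=cv2.cvtColor(im,cv2.COLOR_RGB2HSV)
def roi(m,u0,v0,u1,v1):
    o=np.zeros_like(m);o[v0:v1,u0:u1]=m[v0:v1,u0:u1];return o
def rect(m,z,k=5):
    m=cv2.morphologyEx(m,cv2.MORPH_CLOSE,np.ones((k,k)));cs=cv2.findContours(m,cv2.RETR_EXTERNAL,cv2.CHAIN_APPROX_NONE)[0]
    q=max(cs,key=cv2.contourArea);b=cv2.boxPoints(cv2.minAreaRect(q));P=ray(c,b,z)
    e=P[1]-P[0];f=P[2]-P[1]
    if np.linalg.norm(f)>np.linalg.norm(e): e,f=f,e
    return P.mean(0)[:2].round(4),'long',round(np.arctan2(e[1],e[0]),3),np.linalg.norm(e).round(3),np.linalg.norm(f).round(3),b.mean(0).round(1)
g=cv2.inRange(hsv,(45,80,30),(80,255,255))
print('board',rect(roi(g,95,175,250,310),.012,9))
br=cv2.inRange(im,(150,150,150),(255,255,255))
for n,(u,v),z in(('hs',(372,213),.028),('tall',(425,211),.048),('relay',(422,263),.029),('low',(375,264),.023)):
    print(n,rect(roi(br,u-22,v-22,u+22,v+22),z))
dk=cv2.inRange(im,(0,0,0),(60,60,60));print('fan',rect(roi(dk,304,190,348,235),.023))
tr=cv2.inRange(hsv,(0,0,0),(179,60,255))
print('conn',rect(roi(255-g,202,225,224,262),.032))
print('cam',-np.array(c['R']).T@c['t'])
E
python3 m.py
```

```text
board (array([0.5418, 0.2067]), 'long', np.float64(-1.667), np.float64(0.245), np.float64(0.192), array([173.3, 241.5], dtype=float32))
hs (array([ 0.5898, -0.1785]), 'long', np.float64(-1.256), np.float64(0.045), np.float64(0.043), array([370.6, 213.2], dtype=float32))
tall (array([ 0.5904, -0.2817]), 'long', np.float64(-2.378), np.float64(0.017), np.float64(0.017), array([425.8, 210.8], dtype=float32))
relay (array([ 0.4924, -0.2751]), 'long', np.float64(-2.701), np.float64(0.043), np.float64(0.023), array([422., 263.], dtype=float32))
low (array([ 0.4929, -0.1854]), 'long', np.float64(-0.803), np.float64(0.026), np.float64(0.026), array([375. , 263.5], dtype=float32))
fan (array([ 0.5944, -0.0924]), 'long', np.float64(-1.781), np.float64(0.044), np.float64(0.043), array([325.8, 211.7], dtype=float32))
conn (array([0.5337, 0.1233]), 'long', np.float64(-0.093), np.float64(0.046), np.float64(0.025), array([213.2, 243.7], dtype=float32))
cam [ 0.42733015 -0.06412541  1.10175629]
```

```bash
python3 -c "
from h import *
print(delta([.590,-.1785,.16],.315))"
```

```text
(array([-60.86, -52.73,   8.07]), np.float64(0.8030456890764877), array([0.2734, 0.5619, 0.2404]), np.float64(1.1180456890764876))
```

Emit:
move_arm:
  steps:
    - {"dx": -3.04, "dy": -2.64, "dz": 0.4}
    - {"dx": -3.04, "dy": -2.64, "dz": 0.4}
    - {"dx": -3.04, "dy": -2.64, "dz": 0.4}
    - {"dx": -3.04, "dy": -2.64, "dz": 0.4}
    - {"dx": -3.04, "dy": -2.64, "dz": 0.4}
    - {"dx": -3.04, "dy": -2.64, "dz": 0.4}
    - {"dx": -3.04, "dy": -2.64, "dz": 0.4}
    - {"dx": -3.04, "dy": -2.64, "dz": 0.4}
    - {"dx": -3.04, "dy": -2.64, "dz": 0.4}
    - {"dx": -3.04, "dy": -2.64, "dz": 0.4}
  claw: 6.2
  squeeze: 20

```text
$.steps[0]: bad value
```

Emit:
move_arm:
  steps:
    - {"dx": -3.04, "dy": -2.64, "dz": 0.4}
    - {"dx": -3.04, "dy": -2.64, "dz": 0.4}
    - {"dx": -3.04, "dy": -2.64, "dz": 0.4}
    - {"dx": -3.04, "dy": -2.64, "dz": 0.4}
    - {"dx": -3.04, "dy": -2.64, "dz": 0.4}
    - {"dx": -3.04, "dy": -2.64, "dz": 0.4}
    - {"dx": -3.04, "dy": -2.64, "dz": 0.4}
    - {"dx": -3.04, "dy": -2.64, "dz": 0.4}
    - {"dx": -3.04, "dy": -2.64, "dz": 0.4}
    - {"dx": -3.04, "dy": -2.64, "dz": 0.4}

```text
$.steps[0]: bad value
```

Emit:
move_arm:
  steps:
    - {"spin": 0.134}
    - {"spin": 0.134}
    - {"spin": 0.134}
    - {"spin": 0.134}
    - {"spin": 0.134}
    - {"spin": 0.134}
    - {}

```text
$.steps[0]: bad value
```

```bash
python3 -c "
from h import *
print(delta([.590,-.1785,.16],.315), telemetry.read_state()['time'])
w=imaging.camera('wrist');cv2.imwrite('pics/w1.png',w['img'][:,:,::-1])
for n,p in dict(hs=[.59,-.1785,.028],fan=[.5944,-.0924,.023],tall=[.5904,-.28,.048],relay=[.4924,-.275,.029],low=[.493,-.185,.023]).items(): print(n,proj(w,p).round(0))"
```

```text
(array([-60.86, -52.73,   8.07]), np.float64(0.8030456890764877), array([0.2734, 0.5619, 0.2404]), np.float64(1.1180456890764876)) 0.25
hs [[-13. 584.]]
fan [[ 34. 566.]]
tall [[-74. 618.]]
relay [[-104.  565.]]
low [[-56. 543.]]
```

View pics/w1.png

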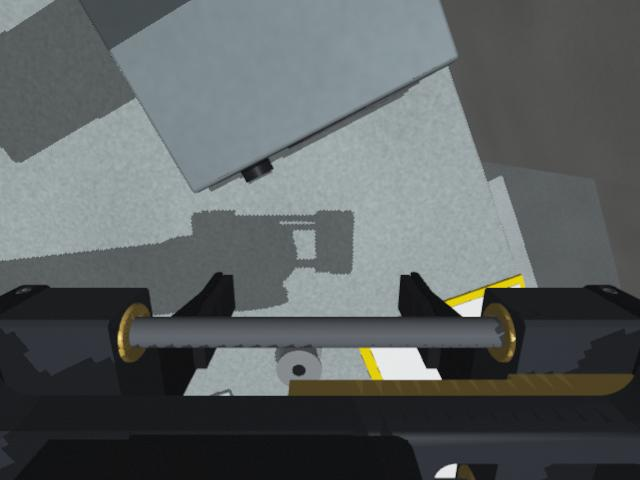

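All rows were refused because each needs all four keys, so the picture is unchanged.

Emit:
move_arm:
  steps:
    - {"dx": -3.04, "dy": -2.64, "dz": 0.4, "spin": 0}
    - {"dx": -3.04, "dy": -2.64, "dz": 0.4, "spin": 0}
    - {"dx": -3.04, "dy": -2.64, "dz": 0.4, "spin": 0}
    - {"dx": -3.04, "dy": -2.64, "dz": 0.4, "spin": 0}
    - {"dx": -3.04, "dy": -2.64, "dz": 0.4, "spin": 0}
    - {"dx": -3.04, "dy": -2.64, "dz": 0.4, "spin": 0}
    - {"dx": -3.04, "dy": -2.64, "dz": 0.4, "spin": 0}
    - {"dx": -3.04, "dy": -2.64, "dz": 0.4, "spin": 0}
    - {"dx": -3.04, "dy": -2.64, "dz": 0.4, "spin": 0}
    - {"dx": -3.04, "dy": -2.64, "dz": 0.4, "spin": 0}
  claw: 6.2
  squeeze: 20

```text
time: 1.3
ee_pos: [0.4316, 0.19, 0.3648]
eef_rot: [0.224, 0.974, 0.0, 0.0]
ft_force: [0.5, 1.1, -0.4]
width: 0.0622
grip_force: 0.0
```

Emit:
move_arm:
  steps:
    - {"dx": -3.04, "dy": -2.64, "dz": 0.4, "spin": 0}
    - {"dx": -3.04, "dy": -2.64, "dz": 0.4, "spin": 0}
    - {"dx": -3.04, "dy": -2.64, "dz": 0.4, "spin": 0}
    - {"dx": -3.04, "dy": -2.64, "dz": 0.4, "spin": 0}
    - {"dx": -3.04, "dy": -2.64, "dz": 0.4, "spin": 0}
    - {"dx": -3.04, "dy": -2.64, "dz": 0.4, "spin": 0}
    - {"dx": -3.04, "dy": -2.64, "dz": 0.4, "spin": 0}
    - {"dx": -3.04, "dy": -2.64, "dz": 0.4, "spin": 0}
    - {"dx": -3.04, "dy": -2.64, "dz": 0.4, "spin": 0}
    - {"dx": -3.04, "dy": -2.64, "dz": 0.4, "spin": 0}

```text
time: 2.3
ee_pos: [0.5897, -0.1801, 0.3246]
eef_rot: [0.224, 0.975, 0.0, 0.0]
ft_force: [0.1, 0.3, 0.9]
width: 0.0622
grip_force: 0.0
```

Emit:
move_arm:
  steps:
    - {"dx": 0, "dy": 0, "dz": 0, "spin": 0.134}
    - {"dx": 0, "dy": 0, "dz": 0, "spin": 0.134}
    - {"dx": 0, "dy": 0, "dz": 0, "spin": 0.134}
    - {"dx": 0, "dy": 0, "dz": 0, "spin": 0.134}
    - {"dx": 0, "dy": 0, "dz": 0, "spin": 0.134}
    - {"dx": 0, "dy": 0, "dz": 0, "spin": 0.134}
    - {"dx": 0, "dy": 0, "dz": 0, "spin": 0}

```text
time: 3.0
ee_pos: [0.5892, -0.1785, 0.3246]
eef_rot: [0.589, 0.808, -0.0, -0.0]
ft_force: [-0.4, -1.0, -0.6]
width: 0.0621
grip_force: 0.0
```

```bash
python3 -c "
from h import *
print(delta([.590,-.1785,.16],.315), telemetry.read_state()['time'])
w=imaging.camera('wrist');cv2.imwrite('pics/w1.png',w['img'][:,:,::-1])
for n,p in dict(hs=[.59,-.1785,.028],fan=[.5944,-.0924,.023],tall=[.5904,-.28,.048],relay=[.4924,-.275,.029],low=[.493,-.185,.023]).items(): print(n,proj(w,p).round(0))"
```

```text
(array([-0.02,  0.08,  0.06]), np.float64(-0.0028594554974716857), array([ 0.5892, -0.1785,  0.1606]), np.float64(0.31214054450252837)) 3.0
hs [[318. 233.]]
fan [[356. 134.]]
tall [[282. 345.]]
relay [[181. 299.]]
low [[206. 204.]]
```

View pics/w1.png

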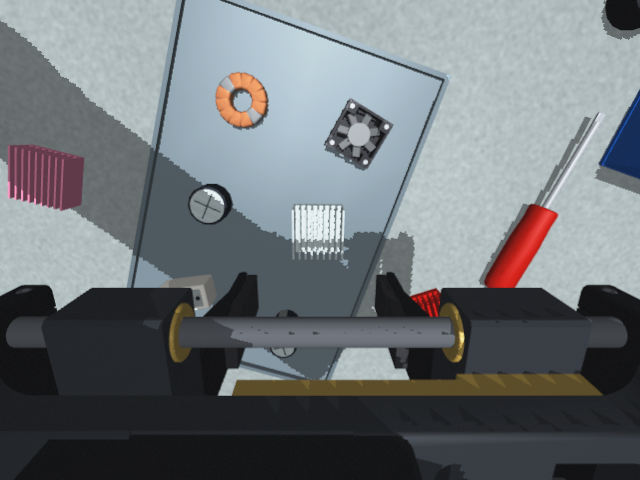

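The wrist view shows the grey heat sink centred at (318,232) and square to the fingers, with the fan at (358,134). Both match the projections, so I descend and grip.

Emit:
move_arm:
  steps:
    - {"dx": 0, "dy": 0.08, "dz": 3, "spin": 0}
    - {"dx": 0, "dy": 0, "dz": 3, "spin": 0}
    - {"dx": 0, "dy": 0, "dz": 3, "spin": 0}
    - {"dx": 0, "dy": 0, "dz": 2.3, "spin": 0}
    - {"dx": 0, "dy": 0, "dz": 1.4, "spin": 0}
    - {"dx": 0, "dy": 0, "dz": 0.9, "spin": 0}
    - {"dx": 0, "dy": 0, "dz": 0, "spin": 0}
    - {"dx": 0, "dy": 0, "dz": 0, "spin": 0}

```text
time: 3.85
ee_pos: [0.5903, -0.1787, 0.1896]
eef_rot: [0.588, 0.809, 0.0, 0.001]
ft_force: [-0.2, 0.4, 0.4]
width: 0.0618
grip_force: 0.0
```

Emit:
move_arm:
  steps:
    - {"dx": 0, "dy": 0, "dz": 0, "spin": 0}
    - {"dx": 0, "dy": 0, "dz": 0, "spin": 0}
    - {"dx": 0, "dy": 0, "dz": 0, "spin": 0}
    - {"dx": 0, "dy": 0, "dz": 0, "spin": 0}
    - {"dx": 0, "dy": 0, "dz": 0, "spin": 0}
    - {"dx": 0, "dy": 0, "dz": 0, "spin": 0}
  claw: 3.5
  squeeze: 15

```text
time: 4.45
ee_pos: [0.5901, -0.1785, 0.1892]
eef_rot: [0.588, 0.809, 0.0, 0.0]
ft_force: [-1.0, 1.0, 6.1]
width: 0.0436
grip_force: 15.0
```

Emit:
move_arm:
  steps:
    - {"dx": 0, "dy": 0, "dz": -1, "spin": 0}
    - {"dx": 0, "dy": 0, "dz": -2, "spin": 0}
    - {"dx": 0, "dy": 0, "dz": -3, "spin": 0.1}
    - {"dx": 0, "dy": 0, "dz": -3, "spin": 0.1}
    - {"dx": 0, "dy": 0, "dz": -1, "spin": 0.1}
    - {"dx": 0, "dy": 0, "dz": 0, "spin": 0.1}
    - {"dx": 0, "dy": 0, "dz": 0, "spin": 0}

```text
time: 5.15
ee_pos: [0.5899, -0.1784, 0.2893]
eef_rot: [0.737, 0.676, 0.0, 0.0]
ft_force: [-0.3, -0.2, -0.4]
width: 0.0438
grip_force: 15.0
```

```bash
python3 -c "
from h import *
print(delta([.5415,.205,.134],-.096), telemetry.read_state()['width'])"
```

```text
(array([37.77, -8.18, -0.87]), np.float64(0.008565714738816066), array([ 0.59  , -0.1784,  0.1253]), np.float64(-0.08743428526118395)) 0.04380201235897019
```

Emit:
move_arm:
  steps:
    - {"dx": 1.5, "dy": -0.33, "dz": -0.1, "spin": 0.009}
    - {"dx": 3, "dy": -0.65, "dz": -0.1, "spin": 0}
    - {"dx": 4, "dy": -0.87, "dz": -0.1, "spin": 0}
    - {"dx": 4, "dy": -0.87, "dz": -0.1, "spin": 0}
    - {"dx": 4, "dy": -0.87, "dz": -0.1, "spin": 0}
    - {"dx": 4, "dy": -0.87, "dz": -0.1, "spin": 0}
    - {"dx": 4, "dy": -0.87, "dz": -0.1, "spin": 0}
    - {"dx": 4, "dy": -0.87, "dz": -0.1, "spin": 0}
    - {"dx": 4, "dy": -0.87, "dz": -0.1, "spin": 0}
    - {"dx": 3, "dy": -0.65, "dz": 0, "spin": 0}
    - {"dx": 2.2, "dy": -0.46, "dz": 0, "spin": 0}
    - {"dx": 0, "dy": 0, "dz": 0, "spin": 0}

```text
time: 6.35
ee_pos: [0.543, 0.2086, 0.2973]
eef_rot: [0.737, 0.676, -0.0, -0.001]
ft_force: [-1.1, 0.6, -1.2]
width: 0.0438
grip_force: 15.0
```

```bash
python3 -c "
from h import *
print(delta([.5415,.205,.134],-.096))
w=imaging.camera('wrist');cv2.imwrite('pics/w2.png',w['img'][:,:,::-1])
X=np.array([.9954,-.0958]);Y=np.array([.0958,.9954]);b=np.array([.5415,.205])
for n,(x,y,z) in dict(tr=(0,.08,.052),c1=(.095,.12,.012),c2=(-.095,.12,.012),trf=(-.022,.102,.052),trb=(.022,.102,.052)).items(): print(n,proj(w,[*(b+x*X+y*Y),z]).round(0))"
```

```text
(array([-0.38, -0.1 , -0.07]), np.float64(0.009710318884622815), array([0.5428, 0.2087, 0.1333]), np.float64(-0.08628968111537719))
tr [[317. 140.]]
c1 [[449.  83.]]
c2 [[185.  80.]]
trf [[282. 103.]]
trb [[353. 103.]]
```

View pics/w2.png

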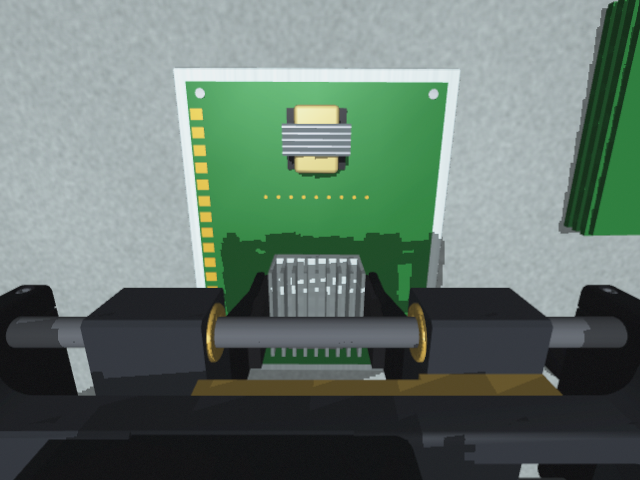

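The board's green corners are at (187,82) and (449,82) and the transformer's core is centred at (316,140). All lie within 2 px of my model, so I lower the heat sink here.

Emit:
move_arm:
  steps:
    - {"dx": -0.38, "dy": -0.1, "dz": 2, "spin": 0.01}
    - {"dx": 0, "dy": 0, "dz": 2.5, "spin": 0}
    - {"dx": 0, "dy": 0, "dz": 2.5, "spin": 0}
    - {"dx": 0, "dy": 0, "dz": 1.5, "spin": 0}
    - {"dx": 0, "dy": 0, "dz": 0.8, "spin": 0}
    - {"dx": 0, "dy": 0, "dz": 0.4, "spin": 0}
    - {"dx": 0, "dy": 0, "dz": 0, "spin": 0}
    - {"dx": 0, "dy": 0, "dz": 0, "spin": 0}

```text
time: 7.2
ee_pos: [0.5432, 0.2009, 0.2016]
eef_rot: [0.743, 0.669, 0.001, 0.0]
ft_force: [-0.3, 0.5, -1.3]
width: 0.0439
grip_force: 15.0
```

```bash
python3 -c "
from h import *
print(delta([.5415,.205,.0342],-.096),telemetry.read_state()['ft_force'])"
```

```text
(array([ 0.38, -0.23,  0.34]), np.float64(-0.008892358619535301), array([0.5434, 0.201 , 0.0376]), np.float64(-0.1048923586195354)) [-0.28049363  0.45725533 -1.33875332]
```

Emit:
move_arm:
  steps:
    - {"dx": 0.38, "dy": -0.2, "dz": 0, "spin": 0}
    - {"dx": 0, "dy": 0, "dz": 0.2, "spin": 0}
    - {"dx": 0, "dy": 0, "dz": 0.15, "spin": 0}
    - {"dx": 0, "dy": 0, "dz": 0, "spin": 0}
    - {"dx": 0, "dy": 0, "dz": 0, "spin": 0}

```text
time: 7.7
ee_pos: [0.5412, 0.2054, 0.198]
eef_rot: [0.743, 0.669, 0.0, -0.0]
ft_force: [-3.6, 0.3, 8.1]
width: 0.0439
grip_force: 15.0
```

```bash
python3 -c "
from h import *
print(delta([.5415,.205,.0342],-.096),telemetry.read_state()['ft_force'])"
```

```text
(array([-0.06,  0.03, -0.02]), np.float64(-0.008503225182219687), array([0.5412, 0.2056, 0.034 ]), np.float64(-0.10450322518221962)) [-3.55043848  0.29646409  8.07621739]
```

Emit:
move_arm:
  steps:
    - {"dx": 0, "dy": 0, "dz": 0, "spin": 0}
    - {"dx": 0, "dy": 0, "dz": 0, "spin": 0}
    - {"dx": 0, "dy": 0, "dz": 0, "spin": 0}
    - {"dx": 0, "dy": 0, "dz": -2, "spin": 0}
    - {"dx": 0, "dy": 0, "dz": -3, "spin": 0}
    - {"dx": 0, "dy": 0, "dz": -4, "spin": 0}
    - {"dx": 0, "dy": 0, "dz": -2, "spin": 0}
    - {"dx": 0, "dy": 0, "dz": 0, "spin": 0.053}
    - {"dx": 0, "dy": 0, "dz": 0, "spin": 0.053}
    - {"dx": 0, "dy": 0, "dz": 0, "spin": 0}
  claw: 6.2

```text
time: 8.7
ee_pos: [0.5411, 0.2048, 0.3073]
eef_rot: [0.778, 0.628, 0.0, -0.0]
ft_force: [1.2, 0.3, 0.3]
width: 0.0621
grip_force: 0.0
```

```bash
python3 -c "
from h import *
print(delta([.5944,-.0924,.134],-.21),telemetry.read_state()['ft_force'])"
```

```text
(array([-27.94,  11.46,   0.92]), np.float64(-0.0018463092910983026), array([0.5412, 0.2049, 0.1433]), np.float64(-0.21184630929109838)) [1.15541014 0.27330264 0.2529075 ]
```

Emit:
move_arm:
  steps:
    - {"dx": -2, "dy": 0.82, "dz": 0, "spin": 0}
    - {"dx": -3.5, "dy": 1.435, "dz": 0, "spin": 0}
    - {"dx": -3.5, "dy": 1.435, "dz": 0, "spin": 0}
    - {"dx": -3.5, "dy": 1.435, "dz": 0, "spin": 0}
    - {"dx": -3.5, "dy": 1.435, "dz": 0, "spin": 0}
    - {"dx": -3.5, "dy": 1.435, "dz": 0, "spin": 0}
    - {"dx": -3.5, "dy": 1.435, "dz": 0, "spin": 0}
    - {"dx": -3, "dy": 1.23, "dz": 0, "spin": 0}
    - {"dx": -1.94, "dy": 0.8, "dz": 0, "spin": 0}
    - {"dx": 0, "dy": 0, "dz": 0, "spin": 0}
    - {"dx": 0, "dy": 0, "dz": 0, "spin": 0}
    - {"dx": 0, "dy": 0, "dz": 0, "spin": 0}

```text
time: 9.9
ee_pos: [0.5948, -0.091, 0.3069]
eef_rot: [0.777, 0.63, 0.0, -0.0]
ft_force: [0.1, 0.8, -0.1]
width: 0.0623
grip_force: 0.0
```

```bash
python3 -c "
from h import *
print(delta([.5944,-.0924,.0225],-.21))
w=imaging.camera('wrist');cv2.imwrite('pics/w3.png',w['img'][100:400,120:520,::-1])
print(proj(w,[.5944,-.0924,.023]).round(0)-[120,100])
s=imaging.camera('top');cv2.imwrite('pics/t3.png',cv2.resize(s['img'][180:305,90:260,::-1],None,fx=3,fy=3))"
```

```text
(array([-1.700e-01,  1.000e-02,  1.204e+01]), np.float64(0.0012732545688429742), array([ 0.5947, -0.0908,  0.1429]), np.float64(-0.2087267454311571))
[[197. 138.]]
```

View pics/w3.png

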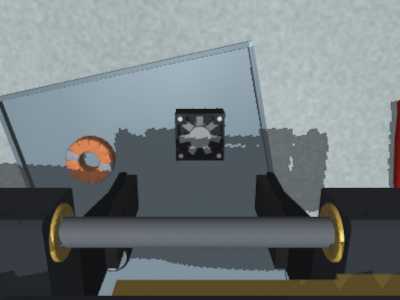

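View pics/t3.png

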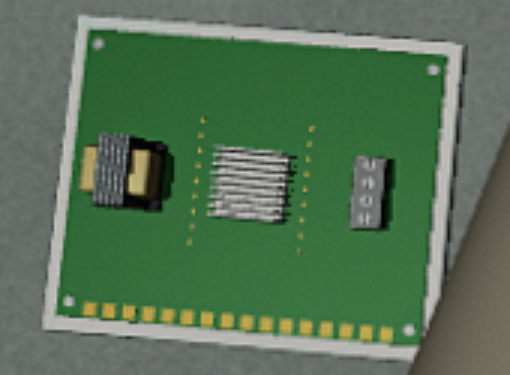

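The fan is centred at full-frame pixel (320,237), square to the fingers and within 3 px of the prediction. In the top crop the heat sink stands square between the two rows of dots, at (250,183). Now I pick the fan.

Emit:
move_arm:
  steps:
    - {"dx": -0.1, "dy": 0.2, "dz": 2.5, "spin": 0}
    - {"dx": 0, "dy": 0, "dz": 3, "spin": 0}
    - {"dx": 0, "dy": 0, "dz": 3, "spin": 0}
    - {"dx": 0, "dy": 0, "dz": 2, "spin": 0}
    - {"dx": 0, "dy": 0, "dz": 0.9, "spin": 0}
    - {"dx": 0, "dy": 0, "dz": 0.5, "spin": 0}
    - {"dx": 0, "dy": 0, "dz": 0, "spin": 0}
    - {"dx": 0, "dy": 0, "dz": 0, "spin": 0}
    - {"dx": 0, "dy": 0, "dz": 0, "spin": 0}

```text
time: 10.9
ee_pos: [0.5969, -0.0937, 0.1893]
eef_rot: [0.778, 0.629, 0.001, 0.0]
ft_force: [-0.2, 0.4, 0.5]
width: 0.0623
grip_force: 0.0
```

Emit:
move_arm:
  steps:
    - {"dx": 0, "dy": 0, "dz": 0, "spin": 0}
    - {"dx": 0, "dy": 0, "dz": 0, "spin": 0}
    - {"dx": 0, "dy": 0, "dz": 0, "spin": 0}
    - {"dx": 0, "dy": 0, "dz": 0, "spin": 0}
    - {"dx": 0, "dy": 0, "dz": 0, "spin": 0}
    - {"dx": 0, "dy": 0, "dz": 0, "spin": 0}
  claw: 3
  squeeze: 10

```text
time: 11.5
ee_pos: [0.5965, -0.0938, 0.1883]
eef_rot: [0.778, 0.629, 0.0, -0.0]
ft_force: [-1.2, 0.8, 2.0]
width: 0.0403
grip_force: 10.0
```

Emit:
move_arm:
  steps:
    - {"dx": 0, "dy": 0, "dz": -1, "spin": 0}
    - {"dx": 0, "dy": 0, "dz": -2.5, "spin": 0}
    - {"dx": 0, "dy": 0, "dz": -3.5, "spin": 0}
    - {"dx": 0, "dy": 0, "dz": -3, "spin": 0}
    - {"dx": 0, "dy": 0, "dz": -1, "spin": -0.055}
    - {"dx": 0, "dy": 0, "dz": 0, "spin": -0.055}
    - {"dx": 0, "dy": 0, "dz": 0, "spin": 0}
    - {"dx": 0, "dy": 0, "dz": 0, "spin": 0}

```text
time: 12.3
ee_pos: [0.5963, -0.0938, 0.2984]
eef_rot: [0.742, 0.67, 0.0, -0.0]
ft_force: [-0.2, 0.1, -0.1]
width: 0.0402
grip_force: 10.0
```

```bash
python3 -c "
from h import *
print(delta([.5412,.2045,.134],-.1),telemetry.read_state()['width'])"
sed -i "s/'hs',(372,213),.028/'hs',(173,241),.037/" m.py; python3 m.py | egrep 'board|hs|conn'
```

```text
(array([29.1 , -8.54,  0.04]), np.float64(-0.002695462866867837), array([ 0.5963, -0.0938,  0.1344]), np.float64(-0.10269546286686779)) 0.040180137609753724
board (array([0.542 , 0.2067]), 'long', np.float64(-1.669), np.float64(0.245), np.float64(0.192), array([173.3, 241.4], dtype=float32))
hs (array([0.5396, 0.2013]), 'long', np.float64(-1.699), np.float64(0.046), np.float64(0.044), array([172.1, 240.9], dtype=float32))Traceback (most recent call last):
  File "m.py", line 16, in <module>
    dk=cv2.inRange(im,(0,0,0),(60,60,60));print('fan',rect(roi(dk,304,190,348,235),.023))
                                                      ~~~~^^^^^^^^^^^^^^^^^^^^^^^^^^^^^^
  File "m.py", line 7, in rect
    q=max(cs,key=cv2.contourArea);b=cv2.boxPoints(cv2.minAreaRect(q));P=ray(c,b,z)
ValueError: max() iterable argument is empty
```

Emit:
move_arm:
  steps:
    - {"dx": 2, "dy": -0.59, "dz": 0, "spin": 0}
    - {"dx": 3.5, "dy": -1.03, "dz": 0, "spin": 0}
    - {"dx": 3.5, "dy": -1.03, "dz": 0, "spin": 0}
    - {"dx": 3.5, "dy": -1.03, "dz": 0, "spin": 0}
    - {"dx": 3.5, "dy": -1.03, "dz": 0, "spin": 0}
    - {"dx": 3.5, "dy": -1.03, "dz": 0, "spin": 0}
    - {"dx": 3.5, "dy": -1.03, "dz": 0, "spin": 0}
    - {"dx": 3, "dy": -0.88, "dz": 0, "spin": 0}
    - {"dx": 2.95, "dy": -0.85, "dz": 0, "spin": 0}
    - {"dx": 0, "dy": 0, "dz": 0, "spin": 0}
    - {"dx": 0, "dy": 0, "dz": 0, "spin": 0}
    - {"dx": 0, "dy": 0, "dz": 0, "spin": 0}

```text
time: 13.55
ee_pos: [0.5413, 0.2016, 0.2981]
eef_rot: [0.743, 0.67, -0.0, 0.0]
ft_force: [0.1, -0.5, 0.8]
width: 0.0399
grip_force: 10.0
```

Emit:
move_arm:
  steps:
    - {"dx": 0, "dy": 0, "dz": 1.5, "spin": 0}
    - {"dx": 0, "dy": 0, "dz": 2, "spin": 0}
    - {"dx": 0, "dy": 0, "dz": 1, "spin": 0}
    - {"dx": 0, "dy": 0, "dz": 0, "spin": 0}
    - {"dx": 0, "dy": 0, "dz": 0, "spin": 0}
    - {"dx": 0, "dy": 0, "dz": 0, "spin": 0}

```text
time: 14.15
ee_pos: [0.5415, 0.2027, 0.254]
eef_rot: [0.742, 0.67, 0.001, 0.0]
ft_force: [-0.0, -0.5, -0.1]
width: 0.04
grip_force: 10.0
```

```bash
python3 -c "
from h import *
print(delta([.5408,.2035,.0583],-.1),telemetry.read_state()['width'])
w=imaging.camera('wrist');cv2.imwrite('pics/w4.png',cv2.resize(w['img'][150:400,170:470,::-1],None,fx=2,fy=2))
X=np.array([.9954,-.0958]);Y=np.array([.0958,.9954]);b=np.array([.541,.2045])
for x,y in((-.022,.022),(.022,.022),(.022,-.022),(-.022,-.022)): print((proj(w,[*(b+x*X+y*Y),.037])-[170,150]).round(0)*2)"
```

```text
(array([ 0.06, -0.09,  3.17]), np.float64(-0.001417185444406277), array([0.5416, 0.2028, 0.09  ]), np.float64(-0.10141718544440623)) 0.04000040127305823
[[218. 162.]]
[[364. 162.]]
[[360. 294.]]
[[224. 294.]]
```

View pics/w4.png

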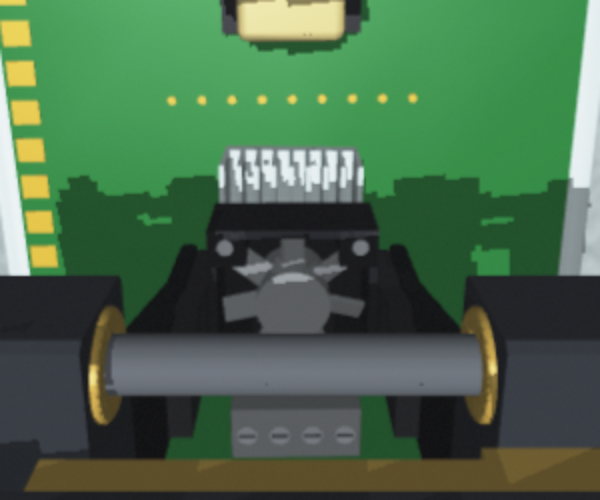

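The heat sink's upper far corners are at crop (218,165) and (364,165), within 1–2 px of the model. The fan sits level above it, so I lower it straight down.

Emit:
move_arm:
  steps:
    - {"dx": 0, "dy": -0.05, "dz": 1.2, "spin": 0}
    - {"dx": 0, "dy": 0, "dz": 1, "spin": 0}
    - {"dx": 0, "dy": 0, "dz": 0.5, "spin": 0}
    - {"dx": 0, "dy": 0, "dz": 0.25, "spin": 0}
    - {"dx": 0, "dy": 0, "dz": 0.15, "spin": 0}
    - {"dx": 0, "dy": 0, "dz": 0, "spin": 0}
    - {"dx": 0, "dy": 0, "dz": 0, "spin": 0}
    - {"dx": 0, "dy": 0, "dz": 0, "spin": 0}

```text
time: 15.0
ee_pos: [0.5407, 0.2029, 0.2223]
eef_rot: [0.742, 0.671, 0.0, 0.0]
ft_force: [-0.5, 0.4, 0.2]
width: 0.0398
grip_force: 10.0
```

Grasp z is .0583, the nominal height. I release, lift and turn toward the capacitor's yaw.

Emit:
move_arm:
  steps:
    - {"dx": 0, "dy": 0, "dz": 0, "spin": 0}
    - {"dx": 0, "dy": 0, "dz": 0, "spin": 0}
    - {"dx": 0, "dy": 0, "dz": 0, "spin": 0}
    - {"dx": 0, "dy": 0, "dz": 0, "spin": 0}
    - {"dx": 0, "dy": 0, "dz": -2, "spin": 0}
    - {"dx": 0, "dy": 0, "dz": -3, "spin": 0}
    - {"dx": 0, "dy": 0, "dz": -3, "spin": 0}
    - {"dx": 0, "dy": 0, "dz": -2, "spin": 0}
    - {"dx": 0, "dy": 0, "dz": 0, "spin": 0}
    - {"dx": 0, "dy": 0, "dz": 0, "spin": 0}
  claw: 5.5

```text
time: 16.0
ee_pos: [0.5405, 0.203, 0.3221]
eef_rot: [0.742, 0.671, 0.0, -0.0]
ft_force: [-1.2, 0.2, -0.6]
width: 0.0549
grip_force: 0.0
```

```bash
python3 -c "
from h import *
print(delta([.59,-.281,.15],1.4746))"
```

```text
(array([-47.66,   9.79,   0.79]), np.float64(1.5661667788838125), array([0.5405, 0.203 , 0.1581]), np.float64(-0.10082587470598046))
```

Emit:
move_arm:
  steps:
    - {"dx": -2.5, "dy": 0.51, "dz": 0, "spin": 0}
    - {"dx": -4.5, "dy": 0.925, "dz": 0, "spin": 0}
    - {"dx": -4.5, "dy": 0.925, "dz": 0, "spin": 0}
    - {"dx": -4.5, "dy": 0.925, "dz": 0, "spin": 0}
    - {"dx": -4.5, "dy": 0.925, "dz": 0, "spin": 0}
    - {"dx": -4.5, "dy": 0.925, "dz": 0, "spin": 0}
    - {"dx": -4.5, "dy": 0.925, "dz": 0, "spin": 0}
    - {"dx": -4.5, "dy": 0.925, "dz": 0, "spin": 0}
    - {"dx": -4.5, "dy": 0.925, "dz": 0, "spin": 0}
    - {"dx": -4.5, "dy": 0.925, "dz": 0, "spin": 0}
    - {"dx": -3.2, "dy": 0.66, "dz": 0, "spin": 0}
    - {"dx": -1.5, "dy": 0.3, "dz": 0, "spin": 0}

```text
time: 17.2
ee_pos: [0.5886, -0.2853, 0.3205]
eef_rot: [0.743, 0.669, -0.001, -0.0]
ft_force: [-0.9, 0.5, 0.1]
width: 0.0549
grip_force: 0.0
```

Emit:
move_arm:
  steps:
    - {"dx": 0, "dy": 0, "dz": 0, "spin": -0.145}
    - {"dx": 0, "dy": 0, "dz": 0, "spin": -0.145}
    - {"dx": 0, "dy": 0, "dz": 0, "spin": -0.145}
    - {"dx": 0, "dy": 0, "dz": 0, "spin": -0.145}
    - {"dx": 0, "dy": 0, "dz": 0, "spin": -0.145}
    - {"dx": 0, "dy": 0, "dz": 0, "spin": -0.145}
    - {"dx": 0, "dy": 0, "dz": 0, "spin": -0.145}
    - {"dx": 0, "dy": 0, "dz": 0, "spin": -0.145}
    - {"dx": 0, "dy": 0, "dz": 0, "spin": -0.145}
    - {"dx": 0, "dy": 0, "dz": 0, "spin": -0.145}
    - {"dx": 0, "dy": 0, "dz": 0, "spin": -0.125}
    - {"dx": 0, "dy": 0, "dz": 0, "spin": 0}

```text
time: 18.4
ee_pos: [0.5896, -0.2815, 0.3206]
eef_rot: [0.047, 0.999, 0.0, -0.001]
ft_force: [-0.2, 0.1, -0.0]
width: 0.0548
grip_force: 0.0
```

Emit:
move_arm:
  steps:
    - {"dx": 0, "dy": 0, "dz": 0, "spin": 0}
    - {"dx": 0, "dy": 0, "dz": 0, "spin": 0}

```text
time: 18.6
ee_pos: [0.5899, -0.2815, 0.3216]
eef_rot: [0.05, 0.999, 0.0, -0.0]
ft_force: [0.2, -0.6, -0.1]
width: 0.0552
grip_force: 0.0
```

```bash
python3 -c "
from h import *
print(delta([.59,-.281,.0255],1.4746))
w=imaging.camera('wrist');cv2.imwrite('pics/w5.png',w['img'][100:400,120:520,::-1])
print((proj(w,[.59,-.281,.048]).round(0)-[120,100]))
m=cv2.inRange(w['img'],(110,110,110),(255,255,255));m[:]=0
"
```

```text
(array([-0.04,  0.04, 13.21]), np.float64(-0.0035099742709454596), array([ 0.5897, -0.2814,  0.1576]), np.float64(1.4710900257290545))
[[197. 141.]]
```

View pics/w5.png

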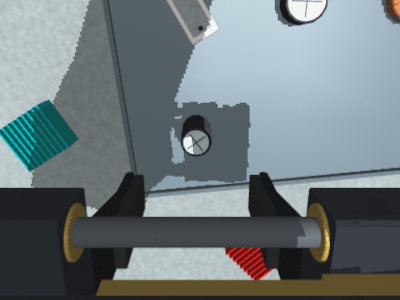

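The tall capacitor's top is at crop (196,142), against (197,141) predicted. I descend.

Emit:
move_arm:
  steps:
    - {"dx": 0, "dy": 0, "dz": 2.5, "spin": 0}
    - {"dx": 0, "dy": 0, "dz": 3, "spin": 0}
    - {"dx": 0, "dy": 0, "dz": 3, "spin": 0}
    - {"dx": 0, "dy": 0, "dz": 2.5, "spin": 0}
    - {"dx": 0, "dy": 0, "dz": 1.2, "spin": 0}
    - {"dx": 0, "dy": 0, "dz": 0.7, "spin": 0}
    - {"dx": 0, "dy": 0, "dz": 0, "spin": 0}
    - {"dx": 0, "dy": 0, "dz": 0, "spin": 0}
    - {"dx": 0, "dy": 0, "dz": 0, "spin": 0}

```text
time: 19.55
ee_pos: [0.5904, -0.2818, 0.1945]
eef_rot: [0.048, 0.999, -0.0, 0.001]
ft_force: [0.1, 0.3, 1.0]
width: 0.0555
grip_force: 0.0
```

Emit:
move_arm:
  steps:
    - {"dx": 0, "dy": 0, "dz": 0, "spin": 0}
    - {"dx": 0, "dy": 0, "dz": 0, "spin": 0}
    - {"dx": 0, "dy": 0, "dz": 0, "spin": 0}
    - {"dx": 0, "dy": 0, "dz": 0, "spin": 0}
    - {"dx": 0, "dy": 0, "dz": 0, "spin": 0}
    - {"dx": 0, "dy": 0, "dz": 0, "spin": 0}
    - {"dx": 0, "dy": 0, "dz": 0, "spin": 0}
  claw: 1.5
  squeeze: 10

```text
time: 20.25
ee_pos: [0.5899, -0.2815, 0.1932]
eef_rot: [0.048, 0.999, 0.0, -0.0]
ft_force: [-0.4, 0.6, 0.4]
width: 0.0249
grip_force: 10.0
```

Emit:
move_arm:
  steps:
    - {"dx": 0, "dy": 0, "dz": -1, "spin": 0}
    - {"dx": 0, "dy": 0, "dz": -2.5, "spin": 0}
    - {"dx": 0, "dy": 0, "dz": -3.5, "spin": 0}
    - {"dx": 0, "dy": 0, "dz": -4, "spin": 0}
    - {"dx": 0, "dy": 0, "dz": -2, "spin": 0}
    - {"dx": 0, "dy": 0, "dz": 0, "spin": 0}
    - {"dx": 0, "dy": 0, "dz": 0, "spin": 0}

```text
time: 20.95
ee_pos: [0.5898, -0.2815, 0.3235]
eef_rot: [0.048, 0.999, 0.0, 0.0]
ft_force: [-1.3, -0.4, -1.7]
width: 0.0249
grip_force: 10.0
```

```bash
python3 -c "
from h import *
print(delta([.6137,.2793,.155],1.4746))
"
```

```text
(array([ 3.06, 56.05,  0.46]), np.float64(-0.0006569375536904509), array([ 0.5899, -0.2815,  0.1595]), np.float64(1.4739430624463095))
```

Emit:
move_arm:
  steps:
    - {"dx": 0.11, "dy": 2, "dz": 0, "spin": 0}
    - {"dx": 0.22, "dy": 4, "dz": 0, "spin": 0}
    - {"dx": 0.246, "dy": 4.5, "dz": 0, "spin": 0}
    - {"dx": 0.246, "dy": 4.5, "dz": 0, "spin": 0}
    - {"dx": 0.246, "dy": 4.5, "dz": 0, "spin": 0}
    - {"dx": 0.246, "dy": 4.5, "dz": 0, "spin": 0}
    - {"dx": 0.246, "dy": 4.5, "dz": 0, "spin": 0}
    - {"dx": 0.246, "dy": 4.5, "dz": 0, "spin": 0}
    - {"dx": 0.246, "dy": 4.5, "dz": 0, "spin": 0}
    - {"dx": 0.246, "dy": 4.5, "dz": 0, "spin": 0}
    - {"dx": 0.246, "dy": 4.5, "dz": 0, "spin": 0}
    - {"dx": 0.246, "dy": 4.5, "dz": 0, "spin": 0}

```text
time: 22.15
ee_pos: [0.6108, 0.2305, 0.3217]
eef_rot: [0.048, 0.999, -0.0, -0.001]
ft_force: [-0.1, -0.3, -1.2]
width: 0.0244
grip_force: 10.0
```

Emit:
move_arm:
  steps:
    - {"dx": 0.17, "dy": 3, "dz": 0, "spin": 0}
    - {"dx": 0.1, "dy": 1.55, "dz": 0, "spin": 0}
    - {"dx": 0, "dy": 0, "dz": 0, "spin": 0}
    - {"dx": 0, "dy": 0, "dz": 0, "spin": 0}
    - {"dx": 0, "dy": 0, "dz": 0, "spin": 0}
    - {"dx": 0, "dy": 0, "dz": 0, "spin": 0}

```text
time: 22.75
ee_pos: [0.6137, 0.2722, 0.3235]
eef_rot: [0.05, 0.999, -0.0, 0.0]
ft_force: [-0.8, 0.3, 0.2]
width: 0.0249
grip_force: 10.0
```

```bash
python3 -c "
from h import *
print(delta([.6137,.2793,.0382],1.4746))
w=imaging.camera('wrist');cv2.imwrite('pics/w6.png',w['img'][:400,120:520,::-1])
X=np.array([.9954,-.0958]);Y=np.array([.0958,.9954]);b=np.array([.5415,.205])
for x,y in((-.022,.102),(.022,.102),(.022,.058),(-.022,.058)): print((proj(w,[*(b+x*X+y*Y),.052])-[120,0]).round(0))"
```

```text
(array([ 0.08,  0.71, 12.13]), np.float64(-0.0032351236289769325), array([0.6137, 0.2722, 0.1595]), np.float64(1.471364876371023))
[[236. 123.]]
[[234. 186.]]
[[175. 186.]]
[[173. 123.]]
```

View pics/w6.png

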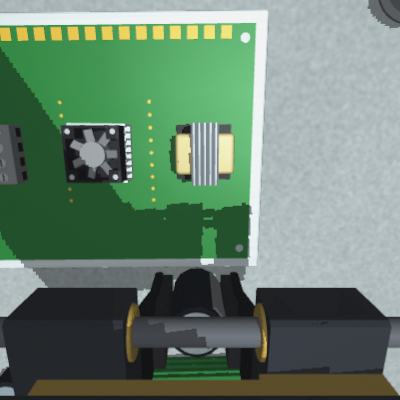

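The transformer's core spans crop x 176–234 and y 123–186, which matches the model. The fan sits square on the heat sink at (95,153). I place the capacitor.

Emit:
move_arm:
  steps:
    - {"dx": 0.08, "dy": 0.71, "dz": 0, "spin": 0}
    - {"dx": 0, "dy": 0, "dz": 2.5, "spin": 0}
    - {"dx": 0, "dy": 0, "dz": 3, "spin": 0}
    - {"dx": 0, "dy": 0, "dz": 3, "spin": 0}
    - {"dx": 0, "dy": 0, "dz": 2, "spin": 0}
    - {"dx": 0, "dy": 0, "dz": 0.8, "spin": 0}
    - {"dx": 0, "dy": 0, "dz": 0.4, "spin": 0}
    - {"dx": 0, "dy": 0, "dz": 0, "spin": 0}
    - {"dx": 0, "dy": 0, "dz": 0, "spin": 0}
    - {"dx": 0, "dy": 0, "dz": 0, "spin": 0}

```text
time: 23.8
ee_pos: [0.6134, 0.2817, 0.2075]
eef_rot: [0.048, 0.999, 0.001, 0.001]
ft_force: [0.1, -0.1, -0.3]
width: 0.0247
grip_force: 10.0
```

```bash
python3 -c "
from h import *
print(delta([.6137,.2793,.0382],1.4746),telemetry.read_state()['ft_force'])"
```

```text
(array([-0.03, -0.25,  0.53]), np.float64(-0.0006058154837595975), array([0.6137, 0.2818, 0.0435]), np.float64(1.4739941845162403)) [ 0.08199745 -0.08198786 -0.25635848]
```

Emit:
move_arm:
  steps:
    - {"dx": 0, "dy": -0.2, "dz": 0.3, "spin": 0}
    - {"dx": 0, "dy": 0, "dz": 0.15, "spin": 0}
    - {"dx": 0, "dy": 0, "dz": 0.05, "spin": 0}
    - {"dx": 0, "dy": 0, "dz": 0, "spin": 0}
    - {"dx": 0, "dy": 0, "dz": 0, "spin": 0}
    - {"dx": 0, "dy": 0, "dz": 0, "spin": 0}

```text
time: 24.4
ee_pos: [0.6131, 0.2791, 0.2021]
eef_rot: [0.049, 0.999, 0.0, 0.0]
ft_force: [-2.8, -1.8, 6.9]
width: 0.0246
grip_force: 10.0
```

Contact, so I release and lift.

Emit:
move_arm:
  steps:
    - {"dx": 0, "dy": 0, "dz": 0, "spin": 0}
    - {"dx": 0, "dy": 0, "dz": 0, "spin": 0}
    - {"dx": 0, "dy": 0, "dz": 0, "spin": 0}
    - {"dx": 0, "dy": 0, "dz": 0, "spin": 0}
    - {"dx": 0, "dy": 0, "dz": -1.5, "spin": 0}
    - {"dx": 0, "dy": 0, "dz": -3, "spin": 0}
    - {"dx": 0, "dy": 0, "dz": -4, "spin": 0}
    - {"dx": 0, "dy": 0, "dz": -3, "spin": 0}
    - {"dx": 0, "dy": 0, "dz": 0, "spin": 0}
    - {"dx": 0, "dy": 0, "dz": 0, "spin": 0}
    - {"dx": 0, "dy": 0, "dz": 0, "spin": 0}
  claw: 5

```text
time: 25.5
ee_pos: [0.6125, 0.2794, 0.3157]
eef_rot: [0.048, 0.999, -0.0, -0.001]
ft_force: [-0.1, 0.8, -0.5]
width: 0.0501
grip_force: 0.0
```

```bash
python3 -c "
from h import *
print(delta([.4924,-.275,.14],.44),telemetry.read_state()['joint_positions'])"
```

```text
(array([  6.59, -56.33,   1.21]), np.float64(1.0341064506777191), array([0.6124, 0.2793, 0.1517]), np.float64(1.474106450677719)) [-0.69179682  0.50003843  0.2726668   1.44286197 -0.13806877  1.21863038
  1.07099042]
```

Emit:
move_arm:
  steps:
    - {"dx": 0.23, "dy": -2, "dz": 0, "spin": 0}
    - {"dx": 0.47, "dy": -4, "dz": 0, "spin": 0}
    - {"dx": 0.53, "dy": -4.5, "dz": 0, "spin": 0}
    - {"dx": 0.53, "dy": -4.5, "dz": 0, "spin": 0}
    - {"dx": 0.53, "dy": -4.5, "dz": 0, "spin": 0}
    - {"dx": 0.53, "dy": -4.5, "dz": 0, "spin": 0}
    - {"dx": 0.53, "dy": -4.5, "dz": 0, "spin": 0}
    - {"dx": 0.53, "dy": -4.5, "dz": 0, "spin": 0}
    - {"dx": 0.53, "dy": -4.5, "dz": 0, "spin": 0}
    - {"dx": 0.53, "dy": -4.5, "dz": 0, "spin": 0}
    - {"dx": 0.53, "dy": -4.5, "dz": 0, "spin": 0}
    - {"dx": 0.53, "dy": -4.5, "dz": 0, "spin": 0}
  claw: 6.4

```text
time: 26.7
ee_pos: [0.5029, -0.2239, 0.3155]
eef_rot: [0.048, 0.999, 0.0, -0.001]
ft_force: [0.3, 0.4, -0.2]
width: 0.0638
grip_force: 0.0
```

Emit:
move_arm:
  steps:
    - {"dx": 0.4, "dy": -3.5, "dz": 0, "spin": 0}
    - {"dx": 0.2, "dy": -1.8, "dz": 0, "spin": 0}
    - {"dx": 0, "dy": 0, "dz": 0, "spin": 0.13}
    - {"dx": 0, "dy": 0, "dz": 0, "spin": 0.13}
    - {"dx": 0, "dy": 0, "dz": 0, "spin": 0.13}
    - {"dx": 0, "dy": 0, "dz": 0, "spin": 0.13}
    - {"dx": 0, "dy": 0, "dz": 0, "spin": 0.13}
    - {"dx": 0, "dy": 0, "dz": 0, "spin": 0.13}
    - {"dx": 0, "dy": 0, "dz": 0, "spin": 0.13}
    - {"dx": 0, "dy": 0, "dz": 0, "spin": 0.124}
    - {"dx": 0, "dy": 0, "dz": 0, "spin": 0}
    - {"dx": 0, "dy": 0, "dz": 0, "spin": 0}

```text
time: 27.9
ee_pos: [0.4926, -0.2743, 0.3156]
eef_rot: [0.534, 0.845, -0.0, -0.001]
ft_force: [-0.3, -1.2, 0.6]
width: 0.064
grip_force: 0.0
```

```bash
python3 -c "
from h import *
print(delta([.4924,-.275,.0235],.44))
w=imaging.camera('wrist');im=w['img'];cv2.imwrite('pics/w7.png',im[:400,120:520,::-1])
X=np.array([np.cos(.44),np.sin(.44)]);Y=np.array([-X[1],X[0]]);b=np.array([.4924,-.275])
for x,y in((-.0225,.012),(.0225,.012),(.0225,-.012),(-.0225,-.012)): print((proj(w,[*(b+x*X+y*Y),.029])-[120,0]).round(0))"
```

```text
(array([-0.08, -0.02, 12.81]), np.float64(0.0037520556861674326), array([ 0.4924, -0.2743,  0.1516]), np.float64(0.44375205568616743))
[[169. 222.]]
[[224. 223.]]
[[223. 251.]]
[[169. 250.]]
```

View pics/w7.png

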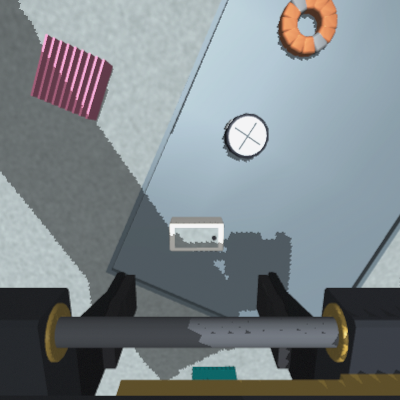

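The relay's top face spans crop (170,222) to (223,250), as predicted and square to the fingers. I pick it.

Emit:
move_arm:
  steps:
    - {"dx": -0.05, "dy": 0, "dz": 2.5, "spin": 0}
    - {"dx": 0, "dy": 0, "dz": 3, "spin": 0}
    - {"dx": 0, "dy": 0, "dz": 3, "spin": 0}
    - {"dx": 0, "dy": 0, "dz": 2.5, "spin": 0}
    - {"dx": 0, "dy": 0, "dz": 1.2, "spin": 0}
    - {"dx": 0, "dy": 0, "dz": 0.5, "spin": 0}
    - {"dx": 0, "dy": 0, "dz": 0, "spin": 0}
    - {"dx": 0, "dy": 0, "dz": 0, "spin": 0}
    - {"dx": 0, "dy": 0, "dz": 0, "spin": 0}

```text
time: 28.85
ee_pos: [0.4934, -0.2752, 0.1903]
eef_rot: [0.536, 0.844, 0.0, 0.001]
ft_force: [-0.9, -0.1, -0.7]
width: 0.0642
grip_force: 0.0
```

Emit:
move_arm:
  steps:
    - {"dx": 0, "dy": 0, "dz": 0, "spin": 0}
    - {"dx": 0, "dy": 0, "dz": 0, "spin": 0}
    - {"dx": 0, "dy": 0, "dz": 0, "spin": 0}
    - {"dx": 0, "dy": 0, "dz": 0, "spin": 0}
    - {"dx": 0, "dy": 0, "dz": 0, "spin": 0}
    - {"dx": 0, "dy": 0, "dz": 0, "spin": 0}
  claw: 3.5
  squeeze: 12

```text
time: 29.45
ee_pos: [0.4931, -0.275, 0.1894]
eef_rot: [0.536, 0.844, 0.0, 0.0]
ft_force: [-0.8, 1.3, 3.8]
width: 0.0452
grip_force: 12.0
```

Emit:
move_arm:
  steps:
    - {"dx": 0, "dy": 0, "dz": -1, "spin": 0}
    - {"dx": 0, "dy": 0, "dz": -2.5, "spin": 0}
    - {"dx": 0, "dy": 0, "dz": -3.5, "spin": 0}
    - {"dx": 0, "dy": 0, "dz": -3, "spin": -0.13}
    - {"dx": 0, "dy": 0, "dz": -1, "spin": -0.13}
    - {"dx": 0, "dy": 0, "dz": 0, "spin": -0.13}
    - {"dx": 0, "dy": 0, "dz": 0, "spin": -0.13}
    - {"dx": 0, "dy": 0, "dz": 0, "spin": -0.13}
    - {"dx": 0, "dy": 0, "dz": 0, "spin": -0.13}
    - {"dx": 0, "dy": 0, "dz": 0, "spin": -0.13}
    - {"dx": 0, "dy": 0, "dz": 0, "spin": -0.124}
    - {"dx": 0, "dy": 0, "dz": 0, "spin": 0}

```text
time: 30.65
ee_pos: [0.4928, -0.2752, 0.2997]
eef_rot: [0.048, 0.999, -0.0, 0.0]
ft_force: [0.5, -0.6, -0.2]
width: 0.045
grip_force: 12.0
```

```bash
python3 -c "
from h import *
print(delta([.4693,.132,.135],1.4746))"
```

```text
(array([ 6.22, 40.31,  0.07]), np.float64(0.0009189105189271185), array([ 0.4928, -0.2752,  0.1357]), np.float64(1.475518910518927))
```

Emit:
move_arm:
  steps:
    - {"dx": 0.31, "dy": 2, "dz": 0, "spin": 0}
    - {"dx": 0.54, "dy": 3.5, "dz": 0, "spin": 0}
    - {"dx": 0.617, "dy": 4, "dz": 0, "spin": 0}
    - {"dx": 0.617, "dy": 4, "dz": 0, "spin": 0}
    - {"dx": 0.617, "dy": 4, "dz": 0, "spin": 0}
    - {"dx": 0.617, "dy": 4, "dz": 0, "spin": 0}
    - {"dx": 0.617, "dy": 4, "dz": 0, "spin": 0}
    - {"dx": 0.617, "dy": 4, "dz": 0, "spin": 0}
    - {"dx": 0.617, "dy": 4, "dz": 0, "spin": 0}
    - {"dx": 0.54, "dy": 3.5, "dz": 0, "spin": 0}
    - {"dx": 0.38, "dy": 2.5, "dz": 0, "spin": 0}
    - {"dx": 0.13, "dy": 0.8, "dz": 0, "spin": 0}

```text
time: 31.85
ee_pos: [0.4696, 0.1349, 0.2995]
eef_rot: [0.048, 0.999, 0.0, 0.0]
ft_force: [-0.2, -0.6, -1.0]
width: 0.0448
grip_force: 12.0
```

Emit:
move_arm:
  steps:
    - {"dx": 0, "dy": 0, "dz": 1, "spin": 0}
    - {"dx": 0, "dy": 0, "dz": 2, "spin": 0}
    - {"dx": 0, "dy": 0, "dz": 2, "spin": 0}
    - {"dx": 0, "dy": 0, "dz": 0, "spin": 0}
    - {"dx": 0, "dy": 0, "dz": 0, "spin": 0}
    - {"dx": 0, "dy": 0, "dz": 0, "spin": 0}

```text
time: 32.45
ee_pos: [0.4705, 0.1316, 0.2501]
eef_rot: [0.049, 0.999, 0.0, 0.001]
ft_force: [0.8, 0.1, -0.5]
width: 0.0445
grip_force: 12.0
```

```bash
python3 -c "
from h import *
print(delta([.4693,.132,.0344],1.4746))"
```

```text
(array([0.15, 0.02, 5.17]), np.float64(-0.0021581098763134854), array([0.4707, 0.1316, 0.0861]), np.float64(1.4724418901236864))
```

Emit:
move_arm:
  steps:
    - {"dx": 0.1, "dy": 0, "dz": 1.5, "spin": 0}
    - {"dx": 0, "dy": 0, "dz": 2, "spin": 0}
    - {"dx": 0, "dy": 0, "dz": 0.9, "spin": 0}
    - {"dx": 0, "dy": 0, "dz": 0.4, "spin": 0}
    - {"dx": 0, "dy": 0, "dz": 0.2, "spin": 0}
    - {"dx": 0, "dy": 0, "dz": 0.1, "spin": 0}
    - {"dx": 0, "dy": 0, "dz": 0, "spin": 0}
    - {"dx": 0, "dy": 0, "dz": 0, "spin": 0}
    - {"dx": 0, "dy": 0, "dz": 0, "spin": 0}

```text
time: 33.35
ee_pos: [0.4691, 0.1323, 0.1986]
eef_rot: [0.048, 0.999, 0.0, 0.0]
ft_force: [-0.9, 0.4, -0.4]
width: 0.0448
grip_force: 12.0
```

Emit:
move_arm:
  steps:
    - {"dx": 0, "dy": 0, "dz": 0.05, "spin": 0}
    - {"dx": 0, "dy": 0, "dz": 0, "spin": 0}
    - {"dx": 0, "dy": 0, "dz": 0, "spin": 0}
    - {"dx": 0, "dy": 0, "dz": 0, "spin": 0}
    - {"dx": 0, "dy": 0, "dz": -1.5, "spin": 0}
    - {"dx": 0, "dy": 0, "dz": -3, "spin": 0}
    - {"dx": 0, "dy": 0, "dz": -4, "spin": 0}
    - {"dx": 0, "dy": 0, "dz": -4, "spin": 0}
    - {"dx": 0, "dy": 0, "dz": -2, "spin": 0}
    - {"dx": 0, "dy": -2, "dz": 0, "spin": 0}
    - {"dx": 0, "dy": -4, "dz": 0, "spin": 0}
    - {"dx": 0, "dy": -4, "dz": 0, "spin": 0}
  claw: 6.2

```text
time: 34.55
ee_pos: [0.4591, 0.0319, 0.3429]
eef_rot: [0.048, 0.999, 0.0, 0.0]
ft_force: [1.1, -0.3, -0.8]
width: 0.0617
grip_force: 0.0
```

Emit:
move_arm:
  steps:
    - {"dx": 0, "dy": -4, "dz": 0, "spin": 0}
    - {"dx": 0, "dy": -4, "dz": 0, "spin": 0}
    - {"dx": 0, "dy": -4, "dz": 0, "spin": 0}
    - {"dx": 0, "dy": -4, "dz": 0, "spin": 0}
    - {"dx": 0, "dy": -4, "dz": 0, "spin": 0}
    - {"dx": 0, "dy": -4, "dz": 0, "spin": 0}
    - {"dx": 0, "dy": -4, "dz": 0, "spin": 0}
    - {"dx": 0, "dy": -2, "dz": 0, "spin": 0}
    - {"dx": 0, "dy": 0, "dz": 0, "spin": 0}
    - {"dx": 0, "dy": 0, "dz": 0, "spin": 0}

```text
time: 35.55
ee_pos: [0.4304, -0.2657, 0.3425]
eef_rot: [0.049, 0.999, 0.0, -0.0]
ft_force: [-0.1, 0.5, -0.1]
width: 0.0623
grip_force: 0.0
```

```bash
python3 -c "
from h import *
t=imaging.camera('top');s=imaging.camera('side')
a=cv2.resize(t['img'][180:305,95:255,::-1],(640,500));b=cv2.resize(s['img'][100:220,180:330,::-1],(625,500))
cv2.imwrite('pics/fin.png',cv2.resize(np.hstack([a,b]),(800,316)))
for n,c,z in(('t',t,0),('s',s,0)):
  u0,v0,sx,sy,ox=(95,180,4,4,0) if n=='t' else (180,100,4.1667,4.1667,640)
  for q,p in dict(fan=[.541,.2045,.057],cap=[.6137,.2793,.057],relay=[.4693,.132,.038],hs=[.541,.204,.037]).items():
    u=proj(c,p)[0];print(n,q,((u-[u0,v0])*sx+[ox,0])*.632)
"
```

```text
t fan [184.12954105 149.19687897]
t cap [87.47376285 53.78135209]
t relay [285.41888908 246.33549583]
t hs [191.47122658 151.98168631]
s fan [594.28984366 114.25711329]
s cap [628.84088831  30.69100052]
s relay [558.59739622 221.75126854]
s hs [596.75909087 132.93928288]
```

View pics/fin.png

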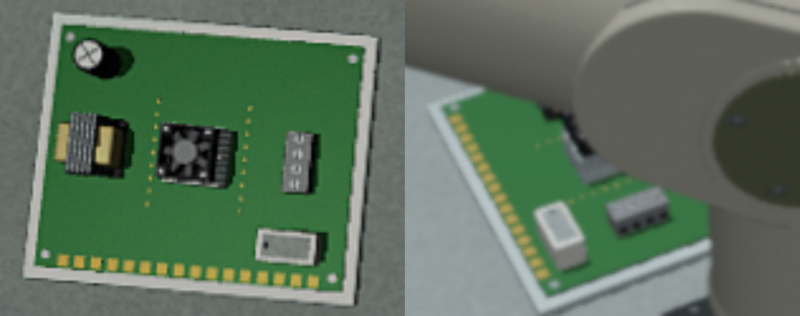

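The final top view shows every part within about 2 px of the plan: fan (184,151) on the heat sink, capacitor (89,55) behind the transformer and relay (286,246) in front of the block. The arm hides part of the board in the side view.

```bash
python3 -c "
from bench import job
print(job.close_job())"
```

```text
the job is handed in; nothing more can be done
None
```

The job is handed in: the heat sink with the fan on top, the tall capacitor and the relay all stand on the board within about 2 px of plan in the last top view, and the low capacitor and ring choke were never touched; no verdict came back.

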